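# Swing the base plate home in the welding jig and pin it

## Task

Square up the loose steel base plate in the welding jig without lifting it: push it at its free corner so that it swings round with the diagonally opposite corner bearing on the pair of pegs, until its short edge comes flush against the lone stop pin, and press it squarely home there for a moment so that the stop pin takes about 12 N (at least 8 N, never more than 25 N) while the opposite corner still bears on the pegs. Then take the straight-headed locating pin from the wooden block and drop it, without forcing, through the plate's hole into the jig's bore until its collar is down on the plate, and let go, leaving the plate flush and the other things where they are.

Things in the scene. Friction and masses are not known exactly. Their poses are not given: they have to be found in the camera images.
- jig: welding jig bolted to the bench: flat horizontal steel top 190 x 165 x 20 mm on two rails, top face 60 mm above the bench (does not move during the job, turned differently each time). Origin on the bench under the middle of the seated plate; axes x, y parallel to the seated plate's long and short edges, z up. The top spans x -85 to +105 mm and y -100 to +65 mm
- jig_nest (a point): point on the jig's top face where the plate's pivot corner must finally be; same axes as the jig. The seated plate then fills x 0 to 120 mm, y 0 to 90 mm from here
- corner_pegs: two steel dowel pegs, each 10 mm across and 18 mm high, standing on the jig's top round the nest; origin at jig_nest, jig axes. Peg centres at (10, -5) mm (bears on the plate's long edge) and (-5, 10) mm (bears on its short edge). At the start the plate's corner lies loose within about 10 mm of its place, not yet on the pegs
- stop_pin: the lone steel stop pin, 10 mm across, 18 mm high, origin at its foot; at (-5, 80) mm in jig_nest's frame: stops the plate's short edge x = 0. Rigid; bent by more than 25 N. Friction takes some of the push: 20 N on the far short face at y = 65 mm, square to it with little sideways force, puts 10 to 16 N on it with the rest on the pegs; pushing on round the arc levers the pivot corner out
- base_plate: loose steel post base plate 120 x 90 x 10 mm, about 0.8 kg, four 18 mm holes; lies flat on the jig, turned 0.25 to 0.45 rad clockwise (seen from above) from square. Origin: underside of its pivot corner (the one near the pegs); x along its long edge, y along its short edge, z up. Fills x 0 to 120, y 0 to 90 mm. Friction with the jig and the fingers is that of dry steel
- push_corner (a point): the plate's free corner, diagonally opposite the pivot corner, at half thickness: plate frame (120, 90, 5) mm. Pushing on the short face x = 120 mm beside it swings the plate counter-clockwise about the pegs with 2 to 6 N; follow it round the arc, as a straight push jams by friction
- plate_hole (a point): centre of the 18 mm hole nearest to the push corner, on the plate's top face: plate frame (98, 68, 10) mm
- jig_bore (a point): centre of the mouth of the jig's 18 mm through bore, on the jig's top face; the plate's hole lies over it when the plate is seated; in jig_nest's frame (98, 68, 0) mm
- pin_block: wooden block 130 x 50 x 60 mm fixed on the bench, two 18 mm holes 70 mm apart along its x, a pin standing in each; origin at the centre of its underside
- loc_pin: the locating pin, steel, upright in one hole of the block: shaft 16 mm across, 50 mm long below the collar, with a tapered 8 mm nose; collar 28 mm across, 4 mm thick; above it a straight knurled head 20 mm across, 46 mm long. Mass about 0.18 kg. Origin on its axis at the collar's underside (60 mm above the bench in the block, 70 mm when home on the plate), z up towards the head
- ball_pin: another pin with a 30 mm black ball on top, in the block's other hole; leave it alone. Origin at its collar's underside; ball centre 32 mm above
- spanner: steel spanner 170 mm long lying on the bench; leave it alone
- anchor: steel wedge anchor bolt, 100 mm long, lying on the bench; leave it alone
Things that resemble listed ones, but are neither listed nor needed, are in the scene too. What is shaped like the loc_pin but turquoise is not meant. There is more than one size of the base_plate; the one meant has the size given above.

How it is judged:
On the way, in this order (a step that is already met when the one before it is completed fails the run):
1. the plate is being swung: pushed by the fingers with its opposite corner bearing on the pegs, not yet square (contact force between the fingers and base_plate above 0.5 N and contact force between base_plate and corner_pegs above 0.5 N and angle between the x axis of base_plate and the x axis of jig, either way round above 0.03 rad), for 0.1 s.
2. the plate is pressed flush on the stop pin with 8 to 25 N while its pivot corner still bears on the pegs, home in the nest (contact force between base_plate and stop_pin above 8 N and contact force between base_plate and corner_pegs above 0.5 N and angle between the x axis of base_plate and the x axis of jig, either way round below 0.02 rad and horizontal distance between base_plate and jig_nest below 0.002 m and contact force between the fingers and base_plate above 2 N), for 0.3 s.
At the end, for the whole second after the job is handed in: The plate lies flat, square to the jig within 0.02 rad (1.1 degrees) with its pivot corner within 2 mm of the nest point; the locating pin stands upright in the bore through the plate's hole with its collar down on the plate (within 2.5 mm); everything is released and at rest (angle between the x axis of base_plate and the x axis of jig, either way round below 0.02 rad and horizontal distance between base_plate and jig_nest below 0.002 m and z of base_plate in the frame of jig_nest below 0.002 m and horizontal distance between loc_pin and jig_bore below 0.003 m and z of loc_pin in the frame of jig_bore below 0.0125 m and angle between loc_pin's own z axis and vertical below 0.06 rad and linear speed of each of loc_pin, base_plate below 0.02 m/s); the robot touches nothing.
It fails at once if the plate is pressed on the stop pin with more than 25 N (contact force between base_plate and stop_pin above 25 N).
It fails at once if the plate is lifted or tipped off the jig by more than 6 mm (z of base_plate in the frame of jig_nest above 0.006 m or z of push_corner in the frame of jig_nest above 0.011 m).
It fails at once if the plate's pivot corner is taken more than 25 mm from its nest (horizontal distance between base_plate and jig_nest above 0.025 m).
It fails at once if the locating pin is forced with more than 25 N on the plate or the jig (contact force between loc_pin and base_plate above 25 N or contact force between loc_pin and jig above 25 N).
It fails at once if the ball pin, the spanner or the anchor is disturbed (distance of ball_pin from where it was at the start of the episode above 0.01 m or distance of any of spanner, anchor from where it was at the start of the episode above 0.015 m).
It also fails if it takes over 72 s, if anything falls off the work surface, if the arm or the gripper's body presses on something with over 40 N, if the wrist force passes 120 N, or if a joint passes its speed limit or range.

## Robot

A 7-joint arm with a two-finger parallel gripper is mounted at the origin on the work surface. World frame = base frame: x ahead of the robot, y to its left, z up, the work surface at z = 0. Lengths are in m, angles in rad, forces in N, time in s.
With the tool pointing down it reaches from about 0.4 to 0.9 m from the base axis. Payload 5.5 kg.
Tool frame: the origin (TCP) lies midway between the tips of the shut fingers; the grasp point (between the pads) lies 19 mm behind it (manip.grip_depth is the distance from the TCP to the grasp point, in m); z points along the fingers, x is the direction in which the jaws open and shut, and the axes are right-handed (so a half turn about z gives the same grasp; the last joint's range is limited). The gripper opens to 92 mm and grips with 3 to 60 N. Pads are 19 mm wide; open, the fingers measure 130 mm over their backs; the gripper's body (75 mm by 190 mm) begins 47 mm behind the grasp point.
Start: joints at [-0.902, 0.501, -0.427, 1.55, 0.221, 1.138, -0.21], TCP at [0.257, 0.597, 0.227] pointing down, gripper open.
Joint ranges: [-2.88, 2.88], [-0.31, 2.03], [-1.54, 1.56], [0.2, 2.42], [-1.41, 4.55], [0.19, 2.02], [-2.57, 2.57]. Speed limits (rad/s): [2.57, 2.57, 3.14, 3.14, 3.14, 3.14, 3.14].

## Interface

Orientations are given as a unit quaternion [x, y, z, w].
In Python, from bench import manip, effector, viewer gives the robot as it stands. Calls block until the motion is done:
- manip.move_pose(position, orientation): joint-space move of the TCP to a pose.
- manip.servo_line(position, ori=None, vel=0.15): straight line of the TCP; ori=None keeps the orientation; vel is the mean speed in m/s.
- manip.movej(angles): joint-space move.
- effector.open_jaws() and effector.close(f_grip=None): open the fingers fully, or close them until they stop; f_grip is the grip in N (None keeps the last).
- manip.sleep(seconds).
- manip.solve_ik(position, orientation): joint angles nearest the present ones, or None.
- viewer.get_image(name): name is "side" or "top" or "wrist"; returns the picture (400x640x3 uint8, red, green, blue); there is no depth.
- viewer.get_calibration(name): a dict with "vfov" (degrees; the focal length in pixels is half the picture's height over the tangent of half this angle, whatever the lens; pixels are square), "cx", "cy" (the principal point, pixels), "eye" and "attitude" of the camera in the world. Camera axes: x right, y down, z forward; pixel columns grow to the right and rows downward; lengths in m; the calibration is good to about 2 mm. The wrist camera is an equidistant fisheye: a pixel r from the principal point sees the ray r / f radians off the axis. A picture is of the moment at which its call begins: read the wrist's pose just before it. get_calibration takes no time and is no camera call; for the wrist camera it gives the pose at the moment of the call.
A pose or a line that the arm cannot do raises manip.PlanningError and nothing moves.
- manip.hand_in(): hands the job in, once; it reports no verdict.
Readings, each from a call of its own:
- manip.current_clock(): time.
- manip.current_q(): joint angles.
- manip.current_joint_velocities(): joint speeds.
- manip.current_tau(): joint torques, N m.
- manip.current_tool_pos(): TCP position.
- manip.current_tcp_rot(): TCP orientation.
- manip.current_force(): force on the tool from outside, world axes, zero at the start.
- manip.current_wrist_torque(): the same for the moment, N m.
- manip.current_finger_gap(): finger opening in m.
Only numpy, scipy, OpenCV 4.12 (cv2) and the standard library are available. Lean on these libraries where they do the work, as an engineer would, in place of code of your own. Each camera call takes 0.05 s, during which the arm holds its last target.

## Working session

There is one attempt and no reset: what is moved stays moved. The work goes in short steps, each a Python script; the robot and the scene stay as the last script left them, time stands still between calls to the robot, and variables do not carry over. Pictures are saved under pics/ and viewed, and the job is handed in when it is done.

```bash
ls; mkdir -p pics
python3 - <<'E'
from bench import manip, effector, viewer
import cv2
print(manip.current_clock(), manip.current_tool_pos(), manip.current_tcp_rot())
for n in ["side","top","wrist"]:
    c=viewer.get_calibration(n); print(n,c)
    cv2.imwrite(f"pics/{n}0.png",viewer.get_image(n)[:,:,::-1])
E
```

```text
pics
0.0 [0.25637093 0.59654728 0.22568816] [ 8.35094501e-01  5.50105667e-01 -8.17477907e-04  5.10853202e-04]
side {'vfov': 42.06853410480796, 'cx': 320.0790529095376, 'cy': 197.38298234490196, 'eye': array([0.47220058, 0.72225966, 0.79568981]), 'attitude': array([-0.09340552,  0.91125051, -0.39855271,  0.04531731])}
top {'vfov': 56.736938042370554, 'cx': 318.31970465138073, 'cy': 198.02932577335207, 'eye': array([ 0.49845881, -0.02702474,  0.85269689]), 'attitude': array([ 0.7054223 , -0.70406888,  0.05852132, -0.0569354 ])}
wrist {'vfov': 65.70646984690485, 'cx': 319.6398196115006, 'cy': 199.4050619065651, 'eye': array([0.19156266, 0.62554448, 0.38560711]), 'attitude': array([0.82750516, 0.54520486, 0.07337956, 0.11226003])}
```

View pics/top0.png

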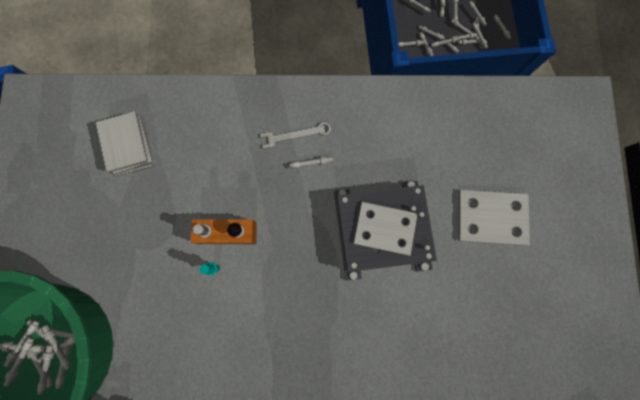

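View pics/side0.png

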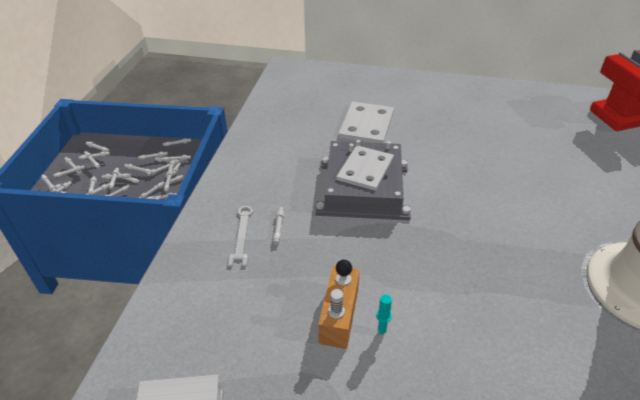

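View pics/wrist0.png

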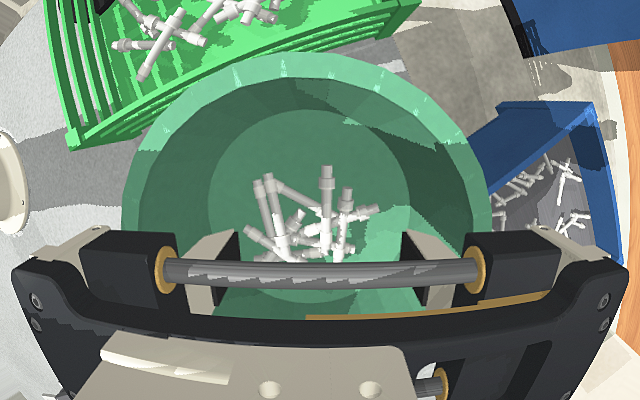

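The top view shows the jig near pixel (387,228) with the plate on it, and the orange block at (223,232). Its grey pin is at (200,230) and its ball pin at (235,230); the turquoise lookalike is at (210,268). I'll enlarge these areas next.

```bash
cat > h.py <<'E'
from bench import manip, effector, viewer
import cv2, numpy as np
from scipy.spatial.transform import Rotation as R
def proj(c,P):
    P=np.atleast_2d(P); X=R.from_quat(c['attitude']).inv().apply(P-c['eye'])
    f=200/np.tan(np.radians(c['vfov'])/2)
    return np.c_[c['cx']+f*X[:,0]/X[:,2], c['cy']+f*X[:,1]/X[:,2]]
def back(c,uv,z):
    uv=np.atleast_2d(uv); f=200/np.tan(np.radians(c['vfov'])/2)
    d=np.c_[(uv[:,0]-c['cx'])/f,(uv[:,1]-c['cy'])/f,np.ones(len(uv))]
    d=R.from_quat(c['attitude']).apply(d)
    return c['eye']+d*((z-c['eye'][2])/d[:,2])[:,None]
# wrist fisheye
def wproj(c,P):
    P=np.atleast_2d(P); X=R.from_quat(c['attitude']).inv().apply(P-c['eye'])
    f=200/np.tan(np.radians(c['vfov'])/2)
    r=np.hypot(X[:,0],X[:,1]); th=np.arctan2(r,X[:,2]); k=f*th/np.maximum(r,1e-12)
    return np.c_[c['cx']+k*X[:,0], c['cy']+k*X[:,1]]
def wback(c,uv,z):
    uv=np.atleast_2d(uv); f=200/np.tan(np.radians(c['vfov'])/2)
    a=uv-np.array([c['cx'],c['cy']]); r=np.hypot(*a.T); th=r/f
    d=np.c_[a/np.maximum(r,1e-9)[:,None]*np.sin(th)[:,None],np.cos(th)]
    d=R.from_quat(c['attitude']).apply(d)
    return c['eye']+d*((z-c['eye'][2])/d[:,2])[:,None]
E
python3 - <<'E'
import cv2
t=cv2.imread('pics/top0.png'); s=cv2.imread('pics/side0.png')
cv2.imwrite('pics/top0_jig.png',cv2.resize(t[170:290,325:445],None,fx=5,fy=5,interpolation=cv2.INTER_CUBIC))
cv2.imwrite('pics/top0_blk.png',cv2.resize(t[200:280,160:270],None,fx=6,fy=6,interpolation=cv2.INTER_CUBIC))
cv2.imwrite('pics/side0_jig.png',cv2.resize(s[125:225,305:425],None,fx=6,fy=6,interpolation=cv2.INTER_CUBIC))
E
```

```text
(no output)
```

View pics/top0_jig.png

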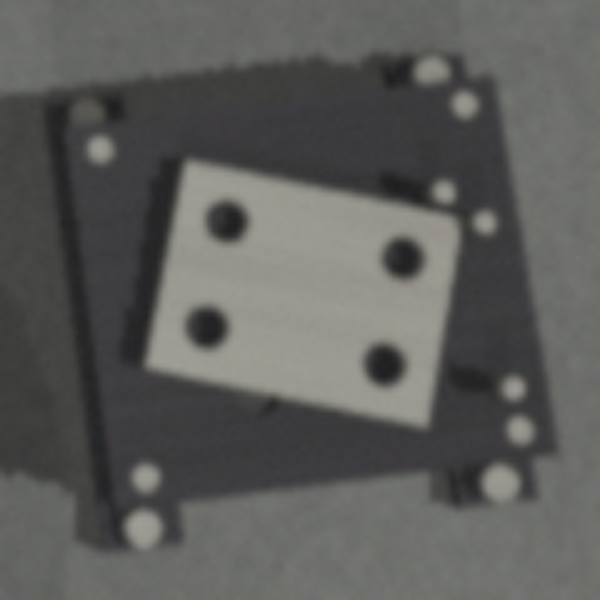

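View pics/side0_jig.png

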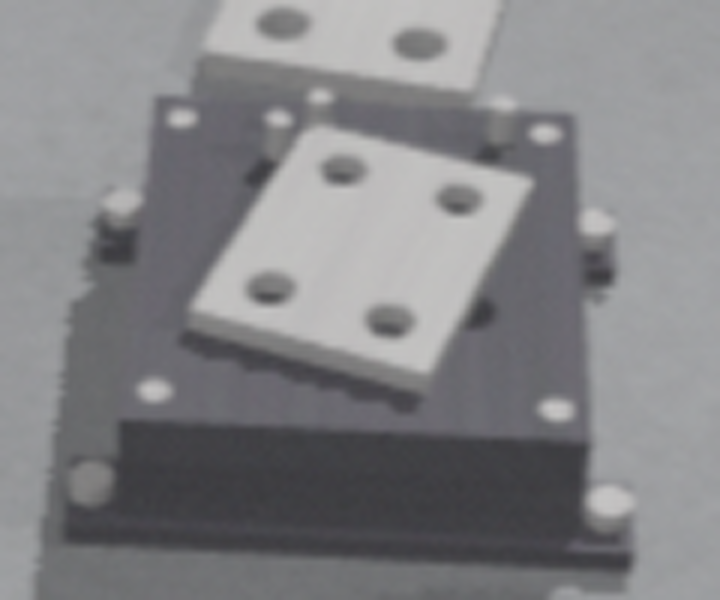

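View pics/top0_blk.png

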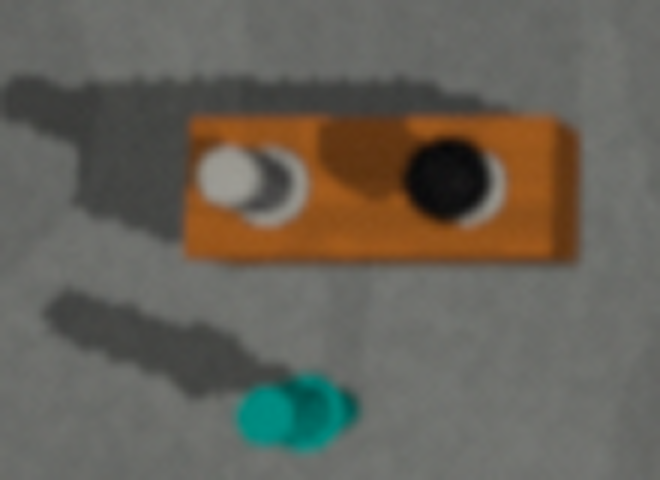

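The top and side views agree. The corner pegs are at crop (443,190) and (485,222), and the lone stop pin is at (513,387). The pivot corner is at (460,222) and the free push corner at (148,368), so jig x runs roughly image-left (+y world) and jig y image-down (-x world). Next I'll fit the poses.

```bash
cat > fit.py <<'E'
from h import *
from scipy.optimize import least_squares
ct=viewer.get_calibration('top'); cs=viewer.get_calibration('side')
T=lambda L:[((U+.5)/5-.5+325,(V+.5)/5-.5+170) for U,V in L]
S=lambda L:[((U+.5)/6-.5+305,(V+.5)/6-.5+125) for U,V in L]
B=lambda L:[((U+.5)/6-.5+160,(V+.5)/6-.5+200) for U,V in L]
def fit(pts_t,uv_t,pts_s,uv_s,x0):
    def w(p,X):
        X=np.array(X,float)/1000; Q=R.from_euler('z',p[2]).apply(X); return Q+[p[0],p[1],0]
    def r(p):
        a=[]
        if len(pts_t): a.append((proj(ct,w(p,pts_t))-uv_t).ravel())
        if len(pts_s): a.append((proj(cs,w(p,pts_s))-uv_s).ravel())
        return np.concatenate(a)
    s=least_squares(r,x0); return s.x, r(s.x)
n=np.array([-60,-45,0])
pegs=[n+[10,-5,78],n+[-5,10,78],n+[-5,80,78]]
pt=T([(443,190),(485,222),(513,387)])
ps=S([(278,118),(320,96),(503,103)])
cor=[[-85,-100,60],[105,-100,60],[-85,65,60]]
uc=T([(493,80),(60,120),(556,455)])
for nm,a in dict(both=(pegs+cor,pt+uc,pegs,ps),top=(pegs+cor,pt+uc,[],[]),side=([],[],pegs,ps)).items():
    x,r=fit(*map(lambda q:np.array(q,float),a),[.45,-.1,1.7]); print('jig',nm,x.round(4),abs(r).max().round(2)); print(r.round(1)) if nm=='both' else 0
    if nm=='both': xj=x
hol=[[22,22,70],[98,22,70],[22,68,70],[98,68,70]]
ht=T([(404,258),(227,221),(384,364),(207,327)])
hs=S([(343,170),(270,288),(459,199),(390,320)])
ctp=[[120,0,70],[0,90,70],[120,90,70],[0,0,70]]; cu=T([(187,160),(428,426),(146,369),(460,219)])
for nm,a in dict(both=(hol+ctp,ht+cu,hol,hs),top=(hol+ctp,ht+cu,[],[]),side=([],[],hol,hs)).items():
    x,r=fit(*map(lambda q:np.array(q,float),a),[.5,-.1,1.4]); print('plate',nm,x.round(4),abs(r).max().round(2))
    if nm=='both': xp=x
nest=xj[:2]+R.from_euler('z',xj[2]).apply([-.06,-.045,0])[:2]
print('nest',nest,'plate in nest frame',R.from_euler('z',-xj[2]).apply([*(xp[:2]-nest),0])*1000, xp[2]-xj[2])
# pin: head top z=.06+.050=.110; collar top z .064 centre
print('pin head',back(ct,B([(228,177)]),.110),'collar',back(ct,B([(268,187)]),.064))
print('ball',back(ct,B([(447,179)]),.092), 'block corners',back(ct,B([(190,117),(556,117),(557,261),(185,257)]),.06))
E
python3 fit.py
```

```text
jig both [ 0.5506 -0.1849  1.6843] 1.08
[-0.1  0.1 -0.4 -0.1 -0.7  0.2  0.2 -1.1  0.4  0.4 -0.1  0.1  0.3 -0.6
  0.1 -0.5  0.1 -0.1]
jig top [ 0.5505 -0.1851  1.6839] 1.03
jig side [ 0.5499 -0.1837  1.6999] 0.17
plate both [ 0.5954 -0.2386  1.3661] 0.73
plate top [ 0.5954 -0.239   1.3663] 0.51
plate side [ 0.5954 -0.2364  1.3651] 0.15
nest [ 0.60211991 -0.23942687] plate in nest frame [1.54852859 6.54830776 0.        ] -0.3181339086298449
pin head [[0.5574012  0.21314246 0.11      ]] collar [[0.55753774 0.21366377 0.064     ]]
ball [[0.55828945 0.14409412 0.092     ]] block corners [[0.58280668 0.24407446 0.06      ]
 [0.58306599 0.11314915 0.06      ]
 [0.53184662 0.11122038 0.06      ]
 [0.53301383 0.24298047 0.06      ]]
```

```bash
cat >> h.py <<'E'
JIG=np.array([.5506,-.1849]); YJ=1.6843
def rot2(a): return np.array([[np.cos(a),-np.sin(a)],[np.sin(a),np.cos(a)]])
NEST=JIG+rot2(YJ)@[-.06,-.045]
def down(a): return np.array([np.cos(a/2),np.sin(a/2),0,0])  # tool x at yaw a
P1=np.array([.010,-.005]);P2=np.array([-.005,.010])
def plate_pose(th):   # th relative to square; bearing on both pegs -> corner(nest frame)
    A=rot2(-th); c=np.array([(A@P2)[0]+.005,(A@P1)[1]+.005]); return rot2(th)@c
def on_plate(th,xy): return NEST+rot2(YJ)@(plate_pose(th)+rot2(th)@np.array(xy))
E
python3 - <<'E'
from h import *
for th in [-.318,-.2,-.1,0]: print(th,plate_pose(th))
effector.close(40); print('t',manip.current_clock(), manip.current_finger_gap())
q0=manip.current_q()
for s in (1,-1):
    for th in (-.32,0):
        a=YJ+th+s*np.pi/2; a=(a+np.pi)%(2*np.pi)-np.pi
        p=on_plate(-.318,(.155,.075)); print(s,th,a,manip.solve_ik([*p,.2],down(a)))
for b in (-.5,.5): 
  for s in (0,np.pi): print('pin',b,s,manip.solve_ik([.5575,.2134,.2],down(b+s)))
print(p)
E
```

```text
-0.318 [-0.0016758   0.00410726]
-0.2 [-0.00143492  0.00241967]
-0.1 [-0.00086633  0.00111537]
0 [0. 0.]
t 1.5917 0.0005022069376050782
1 -0.32 2.9350963267948966 [-0.82852398  0.75790176  1.35843998  1.84396868 -0.79417661  1.22871555
 -2.56541105]
1 0 -3.0280889803846893 [-0.82852398  0.75790176  1.35843998  1.84396868 -0.79417661  1.22871555
 -2.24541105]
-1 -0.32 -0.2064963267948965 [-0.04292062  0.33998925  0.15776554  1.82115726 -0.06290675  0.98526825
 -0.06574877]
-1 0 0.11350367320510335 [-0.01309543  0.33907478  0.12100981  1.82010812 -0.04819628  0.98524072
  0.24124021]
pin -0.5 0 [-0.39504529  0.39973677 -0.01991254  1.72732531  0.00912429  1.01462031
 -0.91820556]
pin -0.5 3.141592653589793 [ 0.02707582  0.46006635 -0.57468989  1.71205866  0.28149406  1.05281869
  2.00067341]
pin 0.5 0 [-0.23912393  0.40948305 -0.22062385  1.72155143  0.1023159   1.02178154
  0.00444491]
pin 0.5 3.141592653589793 [-1.27027441  0.83355335  1.35565021  1.75525463 -0.85274481  1.2883865
 -2.34658728]
[ 0.55625424 -0.07454655]
```

Run:
```python
from h import *
th=-.318; a=YJ+th-np.pi/2
p=NEST+rot2(YJ)@np.array([.0015,.0065])+rot2(YJ+th)@np.array([.150,.070])
manip.move_pose([*p,.20],down(a)); print(manip.current_clock())
manip.servo_line([*p,.064],vel=.1); print(manip.current_clock(),manip.current_tool_pos(),p,manip.current_force(),manip.current_wrist_torque())
for n in ("top","side","wrist"): cv2.imwrite(f"pics/{n}1.png",viewer.get_image(n)[:,:,::-1])
t=cv2.imread('pics/side1.png'); cv2.imwrite('pics/side1_z.png',cv2.resize(t[110:240,295:440],None,fx=5,fy=5))
```

```text
4.2083
5.7167 [ 0.55801851 -0.07763496  0.06468925] [ 0.55739765 -0.07757337] [-0.57313287 -0.04331085  0.32423778] [-0.06803176  0.06047693 -0.01243628]
```

View pics/side1_z.png

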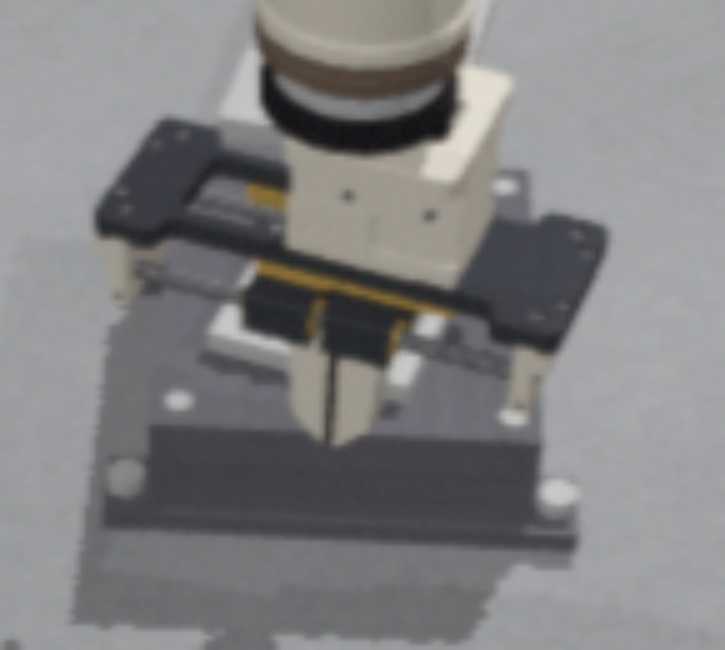

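View pics/wrist1.png

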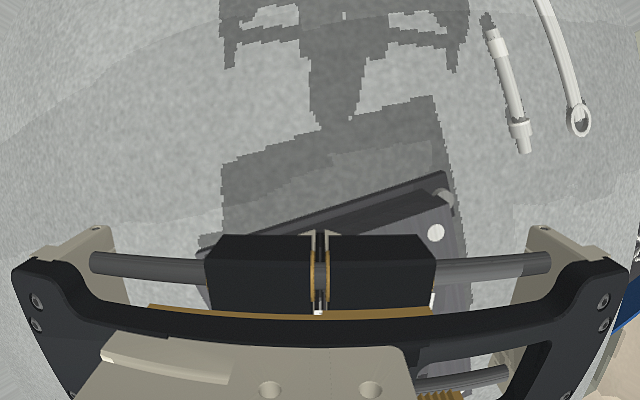

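The fingertips taper to a narrow tip, so a flat contact at the TCP's own y is well defined. The approach is clear. Next is a stepwise approach to contact.

```bash
cat > st.py <<'E'
from h import *
import json
def F_plate(th,F0):
    f=manip.current_force()-F0; A=rot2(-(YJ+th)); g=A@f[:2]; return -g[0],-g[1],f[2]   # force on plate along push... (fx on plate = -reaction)
E
python3 - <<'E'
from st import *
th=-.318; a=YJ+th-np.pi/2
F0=manip.current_force()
json.dump(list(F0),open('F0.json','w'))
c=NEST+rot2(YJ)@np.array([.0015,.0065])
for x in np.arange(.138,.124,-.001):
    p=c+rot2(YJ+th)@np.array([x,.070])
    manip.servo_line([*p,.064],vel=.03)
    f=F_plate(th,F0); tp=rot2(-(YJ+th))@(manip.current_tool_pos()[:2]-c)
    print(round(x,4),round(manip.current_clock(),2),np.round(f,2),tp.round(4))
    if f[0]<-1.0: break
E
```

```text
0.138 6.42 [0.07 0.3  1.24] [0.1377 0.07  ]
0.137 6.67 [ 0.85 -0.29 -0.04] [0.1371 0.07  ]
0.136 6.92 [-0.36  1.16  0.9 ] [0.136 0.07 ]
0.135 7.17 [1.11 0.44 0.97] [0.1349 0.07  ]
0.134 7.42 [ 0.58 -0.61  0.61] [0.1339 0.07  ]
0.133 7.67 [1.53 0.99 0.19] [0.1329 0.07  ]
0.132 7.92 [0.86 0.31 1.12] [0.1319 0.07  ]
0.131 8.17 [-0.97  0.78  0.44] [0.1313 0.07  ]
0.13 8.42 [-2.88 -0.13  0.22] [0.1308 0.0701]
```

```bash
cat >> st.py <<'E'
def avgF(th,F0,n=12):
    return np.mean([F_plate(th,F0) for _ in range(n)],0)
def swing(th0,th1,dth,xo,yo,F0,ft_tgt=-.7,fmax=10,vel=.03,ky=.0002):
    th=th0
    while th<th1-1e-9:
        th=min(th+dth,th1)
        p=on_plate(th,(xo,yo)); manip.servo_line([*p,.064],down(YJ+th-np.pi/2),vel=vel)
        f=avgF(th,F0); tp=rot2(-(YJ+th))@(manip.current_tool_pos()[:2]-on_plate(th,(0,0)))
        print(round(th,3),round(manip.current_clock(),2),'F',np.round(f,2),'tool',tp.round(4),'yo',round(yo,4), 'z',manip.current_tool_pos()[2].round(4))
        if abs(f[0])>fmax: print('FMAX'); break
        yo+=np.clip(ky*(ft_tgt-f[1]),-.0007,.0004)
    return th,yo
E
python3 - <<'E'
from st import *
F0=np.array(json.load(open('F0.json')))
print([F_plate(-.318,F0)[0].round(2) for _ in range(4)],manip.current_clock())
th,yo=swing(-.338,-.20,.02,.1305,.0733,F0)
cv2.imwrite("pics/top2.png",viewer.get_image("top")[:,:,::-1])
t=cv2.imread('pics/top2.png'); cv2.imwrite('pics/top2_z.png',cv2.resize(t[170:290,325:445],None,fx=5,fy=5,interpolation=cv2.INTER_CUBIC))
E
```

```text
[np.float64(-2.88), np.float64(-2.88), np.float64(-2.88), np.float64(-2.88)] 8.4167
-0.318 8.67 F [-2.8  -0.66  1.45] tool [0.1306 0.0735] yo 0.0733 z 0.064
-0.298 8.92 F [-1.01 -0.43  0.77] tool [0.13   0.0734] yo 0.0733 z 0.064
-0.278 9.17 F [-0.66  0.59  0.66] tool [0.1299 0.0731] yo 0.0732 z 0.0641
-0.258 9.42 F [-0.32  1.2  -0.2 ] tool [0.1301 0.0728] yo 0.073 z 0.0641
-0.238 9.67 F [-0.53  1.75  0.87] tool [0.1304 0.0726] yo 0.0726 z 0.0641
-0.218 9.92 F [-0.23  0.73  1.26] tool [0.1305 0.0722] yo 0.0721 z 0.064
-0.2 10.17 F [-1.51  1.22  1.14] tool [0.1305 0.072 ] yo 0.0718 z 0.064
```

View pics/top2_z.png

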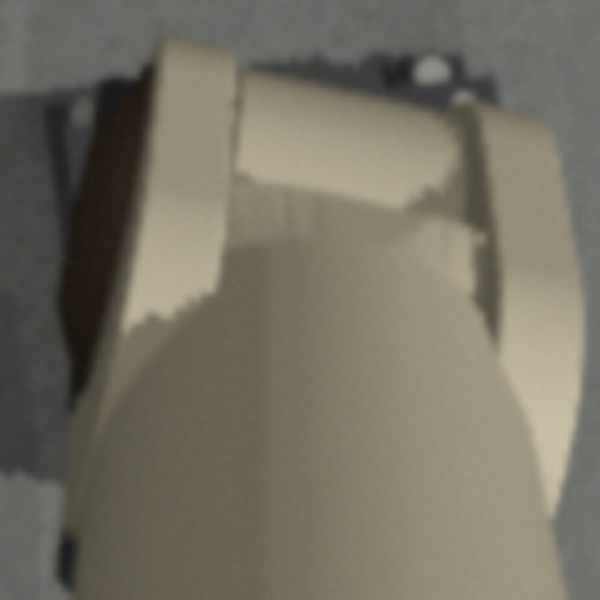

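The arm hides the plate in the top view, so I'll check with the side camera.

Run:
```python
from st import *
cv2.imwrite("pics/side2.png",viewer.get_image("side")[:,:,::-1])
t=cv2.imread('pics/side2.png'); cv2.imwrite('pics/side2_z.png',cv2.resize(t[125:225,305:425],None,fx=6,fy=6,interpolation=cv2.INTER_CUBIC))
F0=np.array(json.load(open('F0.json'))); L=[]
for _ in range(10): manip.sleep(.02); L.append(F_plate(-.2,F0))
print(np.round(L,2),np.mean(L,0),manip.current_clock())
```

```text
[[-1.68  0.88  1.  ]
 [-1.56 -0.16  1.01]
 [-2.05  1.16  1.  ]
 [-1.54 -0.51  0.71]
 [-1.74  0.34  1.23]
 [-1.43  1.18  1.03]
 [-0.92  1.31  1.41]
 [-1.8   0.44  0.9 ]
 [-0.99  0.38  1.91]
 [-1.82  0.8   1.79]] [-1.5521415   0.58298679  1.19896124] 10.4333
```

View pics/side2_z.png

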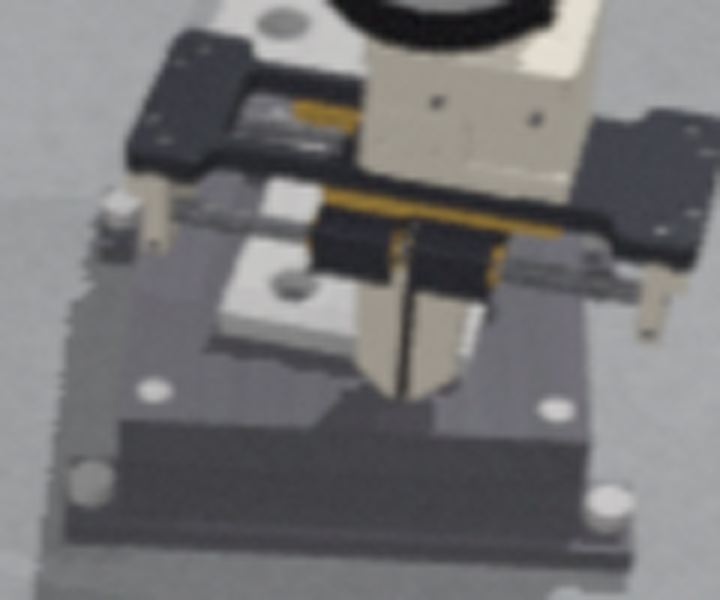

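The plate has turned, with its far corner (120,0) at crop (222,318) and the hole at (294,283). I'll estimate its pose from those two points.

```bash
cat > chk.py <<'E'
from h import *
from scipy.optimize import least_squares
cs=viewer.get_calibration('side'); ct=viewer.get_calibration('top')
def pose(pts,uv,cam=cs,k=6,off=(305,125)):
    uv=(np.array(uv,float)+.5)/k-.5+np.array(off)
    def r(p): 
        X=np.array(pts,float)/1000; W=NEST+(p[:2]+X[:,:2]@rot2(p[2]).T)@rot2(YJ).T
        return (proj(cam,np.c_[W,X[:,2]])-uv).ravel()
    s=least_squares(r,[0,0,-.2]); return (s.x*[1000,1000,1]).round(3), abs(s.fun).max()
E
python3 - <<'E'
from chk import *
print(pose([[120,0,70],[98,22,70]],[(222,318),(294,285)]))
print(pose([[120,0,70],[98,22,70]],[(222,318),(294,283)]))
# predicted for assumed pose
for th in (-.2,-.22,-.25):
    P=[on_plate(th,q) for q in [(.12,0),(.098,.022)]]
    print(th,((proj(cs,np.c_[P,[.07,.07]])+.5-[305,125])*6-.5).round(0))
E
```

```text
(array([ 1.879, -6.58 , -0.108]), np.float64(0.1492061821719517))
(array([ 1.332, -8.641, -0.089]), np.float64(0.24874931271529022))
-0.2 [[218. 308.]
 [293. 281.]]
-0.22 [[213. 306.]
 [288. 281.]]
-0.25 [[204. 304.]
 [281. 280.]]
```

Allowing for the side camera's known bias of about 2 mm in y, this agrees with the plate bearing on the pegs at about -0.19 rad. I'll carry on swinging.

```bash
python3 - <<'E'
import re
s=open('st.py').read()
s=s.replace("""    return np.mean([F_plate(th,F0) for _ in range(n)],0)""","""    L=[]
    for _ in range(n): L.append(F_plate(th,F0)); manip.sleep(.015)
    return np.mean(L,0)""").replace("n=12","n=6")
open('st.py','w').write(s)
E
python3 - <<'E'
from st import *
F0=np.array(json.load(open('F0.json')))
# F0 corrected by free-air average in plate frame (-.318): on-plate bias (+.66,+.33)
A=rot2(YJ-.318); F0[:2]-=A@np.array([.66,.33]); json.dump(list(F0),open('F0.json','w'))
print(avgF(-.2,F0))
th,yo=swing(-.2,-.04,.016,.1298,.0715,F0,ft_tgt=-.3)
cv2.imwrite("pics/side3.png",viewer.get_image("side")[:,:,::-1])
t=cv2.imread('pics/side3.png'); cv2.imwrite('pics/side3_z.png',cv2.resize(t[125:225,305:425],None,fx=6,fy=6,interpolation=cv2.INTER_CUBIC))
E
```

```text
[-2.067709    0.34649347  1.53383335]
-0.184 10.88 F [-4.35 -0.38  2.02] tool [0.1303 0.0718] yo 0.0715 z 0.064
-0.168 11.23 F [-5.2  -0.19  1.8 ] tool [0.1302 0.0718] yo 0.0715 z 0.0639
-0.152 11.58 F [-5.16 -0.04  2.41] tool [0.1302 0.0719] yo 0.0715 z 0.0639
-0.136 11.93 F [-4.98 -0.51  2.56] tool [0.1301 0.0719] yo 0.0714 z 0.0639
-0.12 12.28 F [-4.98 -0.39  2.33] tool [0.1301 0.0719] yo 0.0715 z 0.0639
-0.104 12.63 F [-5.24 -0.23  2.05] tool [0.1301 0.0719] yo 0.0715 z 0.0639
-0.088 12.98 F [-5.15 -0.43  2.38] tool [0.1301 0.0719] yo 0.0715 z 0.0639
-0.072 13.33 F [-5.25 -0.18  2.27] tool [0.1301 0.0719] yo 0.0715 z 0.0639
-0.056 13.68 F [-4.81 -0.15  2.18] tool [0.1301 0.072 ] yo 0.0715 z 0.0639
-0.04 14.03 F [-4.94 -0.14  2.33] tool [0.1301 0.0719] yo 0.0715 z 0.0639
```

View pics/side3_z.png

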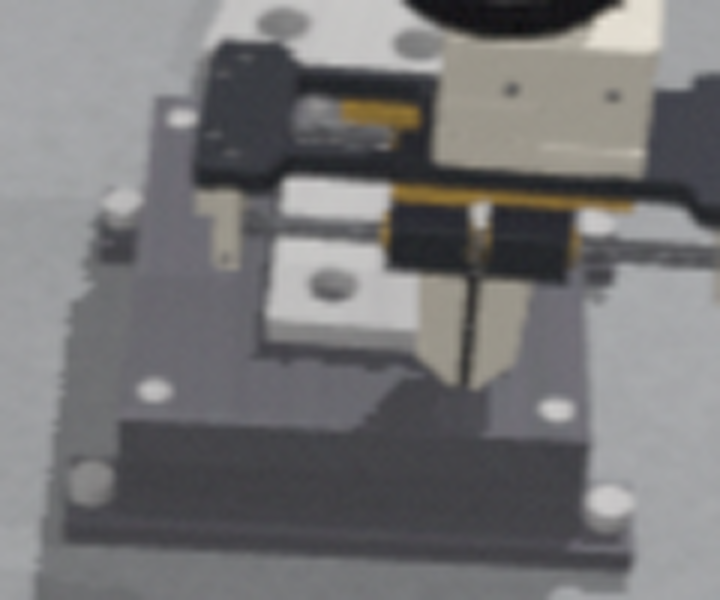

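A steady 5 N push with little side force, and the plate is nearly square. I'll continue in small steps until it touches the stop.

Run:
```python
from st import *
F0=np.array(json.load(open('F0.json')))
th,yo=swing(-.04,.012,.004,.1298,.0715,F0,ft_tgt=-.3,fmax=7.5,vel=.02)
print(th,yo)
cv2.imwrite("pics/side4.png",viewer.get_image("side")[:,:,::-1])
t=cv2.imread('pics/side4.png'); cv2.imwrite('pics/side4_z.png',cv2.resize(t[125:225,305:425],None,fx=6,fy=6,interpolation=cv2.INTER_CUBIC))
```

```text
-0.036 14.43 F [-5.    0.66  2.26] tool [0.1302 0.0718] yo 0.0715 z 0.0639
-0.032 14.78 F [-5.12  0.49  2.31] tool [0.1303 0.0715] yo 0.0713 z 0.064
-0.028 15.13 F [-5.4   0.43  1.97] tool [0.1304 0.0713] yo 0.0711 z 0.064
-0.024 15.48 F [-5.95  0.53  1.83] tool [0.1305 0.0712] yo 0.071 z 0.0639
-0.02 15.83 F [-5.87  0.52  2.29] tool [0.1305 0.0711] yo 0.0708 z 0.0639
-0.016 16.18 F [-6.06  0.51  2.54] tool [0.1306 0.0709] yo 0.0707 z 0.0639
-0.012 16.53 F [-6.29  0.49  2.59] tool [0.1307 0.0708] yo 0.0705 z 0.0639
-0.008 16.88 F [-6.82  0.49  2.55] tool [0.1307 0.0706] yo 0.0704 z 0.064
-0.004 17.23 F [-6.69  0.32  2.57] tool [0.1308 0.0705] yo 0.0702 z 0.0639
0.0 17.58 F [-6.7   0.48  2.95] tool [0.1308 0.0704] yo 0.0701 z 0.0639
0.004 17.93 F [-6.91  0.69  2.87] tool [0.1309 0.0702] yo 0.0699 z 0.0639
0.008 18.28 F [-7.22  0.59  2.72] tool [0.131 0.07 ] yo 0.0697 z 0.0639
0.012 18.63 F [-6.91  0.52  3.36] tool [0.1311 0.0699] yo 0.0695 z 0.0639
0.012 0.06938131899572547
```

View pics/side4_z.png

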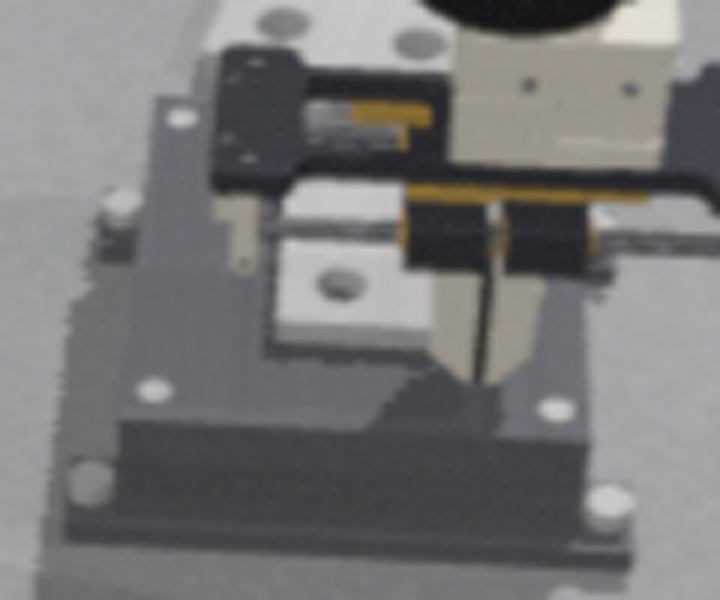

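```bash
cat > press.py <<'E'
from st import *
th=0.0; a=YJ-np.pi/2
W=lambda x,y:[*(NEST+rot2(YJ)@np.array([x,y])),.064]
manip.servo_line([*on_plate(.012,(.139,.0694)),.064],vel=.06)
manip.servo_line(W(.139,.065),down(a),vel=.05)
manip.sleep(.15)
L=[]
for _ in range(12): manip.sleep(.02); L.append(manip.current_force())
F0=np.mean(L,0); json.dump(list(F0),open('F0.json','w')); print('F0',F0,np.std(L,0),manip.current_clock())
x=.134; yo=.065; hold=0; vals=[]
manip.servo_line(W(x,yo),vel=.03)
while x>.120:
    f=avgF(0,F0,4)
    tp=rot2(-YJ)@(manip.current_tool_pos()[:2]-NEST)
    print(round(x,4),round(yo,4),round(manip.current_clock(),2),np.round(f,2),tp.round(4),flush=True)
    n=-f[0]
    if n>17.5: hold+=1
    if hold>=5: break
    if n>22: x+=.0004
    elif n<18.5: x-=.0007 if n<1 else (.0005 if n<12 else .00025)
    yo+=np.clip(.0001*(-.3-f[1]),-.0003,.0003)
    manip.servo_line(W(x,yo),vel=.03)
E
python3 press.py
```

```text
F0 [-0.20494766  0.0996341  -0.11278748] [0.55385458 0.51729706 0.39336296] 19.6
0.134 0.065 19.98 [-0.16  0.34  0.15] [0.1338 0.0651]
0.1333 0.0649 20.3 [0.21 0.13 0.13] [0.1334 0.0649]
0.1326 0.0649 20.62 [-0.06  0.11 -0.1 ] [0.1326 0.0649]
0.1319 0.0649 20.93 [0.25 0.09 0.  ] [0.1319 0.0649]
0.1312 0.0648 21.25 [ 0.2   0.2  -0.17] [0.1312 0.0649]
0.1305 0.0648 21.57 [-0.51  0.28  0.14] [0.1306 0.0648]
0.1298 0.0647 21.88 [-2.63 -0.03  1.02] [0.1305 0.0648]
0.1293 0.0647 22.2 [-5.58 -0.52  2.44] [0.1305 0.0648]
0.1288 0.0647 22.52 [-5.91 -0.83  2.41] [0.1305 0.0648]
0.1283 0.0648 22.83 [-6.4  -0.81  2.96] [0.1304 0.0648]
0.1278 0.0648 23.15 [-7.79 -0.6   3.26] [0.1303 0.0648]
0.1273 0.0648 23.47 [-9.01 -0.74  3.74] [0.1302 0.0649]
0.1268 0.0649 23.78 [-9.82 -0.85  4.89] [0.1302 0.0649]
0.1263 0.0649 24.1 [-10.74  -0.57   4.4 ] [0.1301 0.065 ]
0.1258 0.065 24.42 [-11.6   -1.01   5.2 ] [0.1301 0.065 ]
0.1253 0.065 24.73 [-12.3   -1.14   5.83] [0.13   0.0651]
0.125 0.0651 25.05 [-12.93  -0.69   5.53] [0.13   0.0651]
0.1248 0.0652 25.37 [-13.6   -1.04   5.82] [0.1299 0.0652]
0.1245 0.0
[... 166 characters left out ...]
.1238 0.0654 26.63 [-14.78  -1.41   6.73] [0.1297 0.0654]
0.1235 0.0655 26.95 [-15.21  -1.19   6.97] [0.1296 0.0655]
0.1233 0.0656 27.27 [-15.57  -0.99   7.6 ] [0.1296 0.0657]
0.123 0.0657 27.58 [-16.12  -1.99   7.31] [0.1295 0.0657]
0.1228 0.0659 27.9 [-16.75  -1.33   7.6 ] [0.1295 0.0658]
0.1225 0.066 28.22 [-17.38  -1.03   7.48] [0.1295 0.0658]
0.1223 0.066 28.53 [-17.31  -1.23   7.78] [0.1294 0.0659]
0.122 0.0661 28.85 [-17.67  -0.72   7.51] [0.1294 0.0659]
0.1218 0.0662 29.17 [-18.48  -1.02   7.05] [0.1294 0.0659]
0.1215 0.0663 29.48 [-18.87  -0.63   8.18] [0.1294 0.066 ]
0.1215 0.0663 29.8 [-19.22  -1.49   7.39] [0.1294 0.0659]
0.1215 0.0664 30.12 [-19.08   0.06   7.34] [0.1294 0.0659]
```

Run:
```python
from st import *
F0=np.array(json.load(open('F0.json')))
W=lambda x,y:[*(NEST+rot2(YJ)@np.array([x,y])),.0645]
for x in (.1209,.1203,.1199):
    manip.servo_line(W(x,.0662),vel=.03); f=avgF(0,F0,6); print(x,manip.current_clock(),f.round(2),flush=True)
    if f[0]<-22: break
manip.sleep(.5); print(avgF(0,F0,6).round(2), R.from_quat(manip.current_tcp_rot()).as_matrix().round(3).tolist())
cv2.imwrite("pics/side5.png",viewer.get_image("side")[:,:,::-1])
# release slowly, straight back, then up and towards the pin
manip.servo_line([*W(.128,.0662)[:2],.0645],vel=.02)
manip.servo_line([*W(.150,.0662)[:2],.0645],vel=.06)
manip.servo_line([*W(.155,.0662)[:2],.16],vel=.15)
print(manip.current_clock())
```

```text
0.1209 30.4667 [-19.31  -0.78   5.32]
0.1203 30.8167 [-20.93  -0.69   6.06]
0.1199 31.1667 [-21.51  -0.62   6.63]
[-21.24  -0.55   6.3 ] [[0.993, 0.12, -0.004], [0.12, -0.993, 0.009], [-0.003, -0.01, -1.0]]
33.6833
```

Run:
```python
from h import *
manip.move_pose([.5575,.2134,.17],down(-.5)); effector.open_jaws(); print(manip.current_clock(),manip.current_tool_pos())
for n in ("top","side","wrist"): cv2.imwrite(f"pics/{n}6.png",viewer.get_image(n)[:,:,::-1])
t=cv2.imread('pics/top6.png'); s=cv2.imread('pics/side6.png')
cv2.imwrite('pics/top6_z.png',cv2.resize(t[170:290,325:445],None,fx=5,fy=5,interpolation=cv2.INTER_CUBIC))
cv2.imwrite('pics/side6_z.png',cv2.resize(s[125:225,305:425],None,fx=6,fy=6,interpolation=cv2.INTER_CUBIC))
```

```text
36.325 [0.55749976 0.21340197 0.16999715]
```

View pics/top6_z.png

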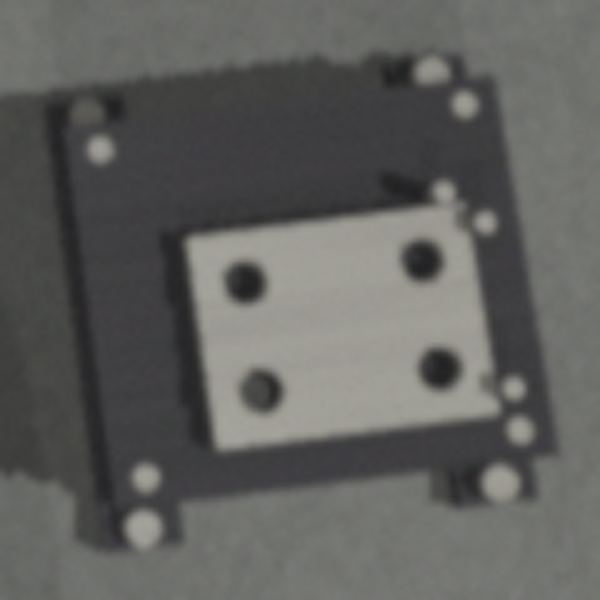

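View pics/side6_z.png

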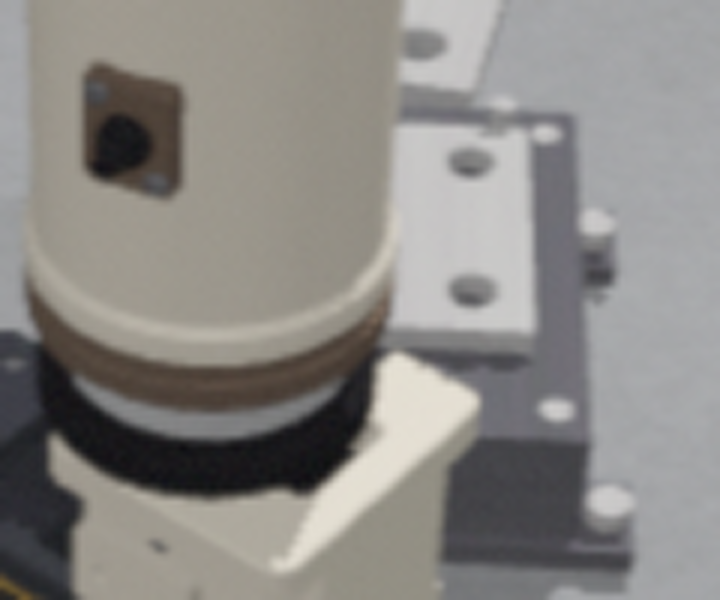

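View pics/wrist6.png

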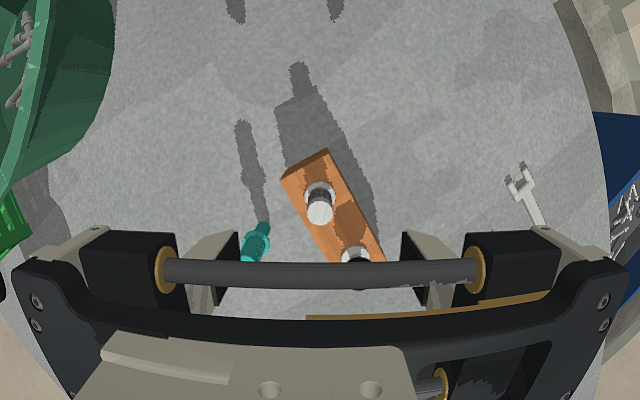

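View pics/side6.png

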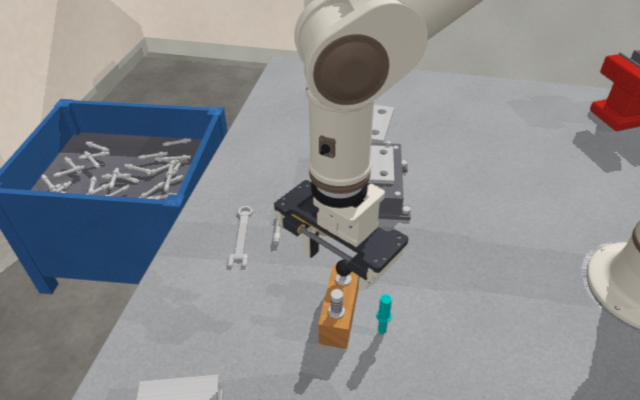

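Run:
```python
from chk import *
c=viewer.get_calibration('wrist'); print(c['eye'],manip.current_tool_pos())
print('pin head top',wproj(c,[.5575,.2134,.110]),'collar',wproj(c,[.5575,.2134,.064]),'ball',wproj(c,[.558,.144,.092]),'tcp',wproj(c,manip.current_tool_pos()))
print('side pin',proj(cs,[[.5575,.2134,.110],[.5575,.2134,.17]]))
print('wrist head uv->',wback(c,[(319,212)],.110))
# plate after press, from top (5x crop)
print(pose([[22,22,70],[98,22,70],[22,68,70],[98,68,70],[120,0,70],[0,90,70],[120,90,70]],[(422,261),(245,282),(439,368),(262,390),(186,237),(499,411),(216,449)],ct,5,(325,170)))
```

```text
[0.59243409 0.2765626  0.32982329] [0.55752556 0.21341851 0.1700288 ]
pin head top [[319.10521759 214.62896824]] collar [[319.18493554 198.48660499]] ball [[357.69123797 273.76351957]] tcp [[318.96816579 247.72372296]]
side pin [[336.79848415 292.37324855]
 [337.32950967 268.63231771]]
wrist head uv-> [[0.55842052 0.21524615 0.11      ]]
(array([-0.584, -0.079,  0.013]), np.float64(0.47524428023166365))
```

The wrist, side and top views agree on the pin to within 2 mm. The plate fits square at the nest, about 0.6 mm and 0.013 rad off, which is within the jig-yaw uncertainty. Grasping the pin now.

Run:
```python
from chk import *
# yaw from pegs only, several combos, and plate short edge vs pegs in the top view
n=np.array([0,0,0]); P=[[10,-5,78],[-5,10,78],[-5,80,78]]
print('pegs top',pose(P,[(443,190),(485,222),(513,387)],ct,5,(325,170)))
print('pegs side',pose(P,[(278,118),(320,96),(503,103)],cs,6,(305,125)))
manip.servo_line([.5575,.2138,.078],vel=.1)
effector.close(35); print(manip.current_finger_gap(),manip.current_clock(),manip.current_force())
manip.servo_line([.5575,.2138,.150],vel=.12); print(manip.current_clock(),manip.current_finger_gap(),manip.current_force())
for k in("wrist","side"): cv2.imwrite(f"pics/{k}7.png",viewer.get_image(k)[:,:,::-1])
```

```text
pegs top (array([-0.443, -0.102,  0.013]), np.float64(0.17267399000743922))
pegs side (array([ 2.022, -0.333,  0.016]), np.float64(0.1681774666039928))
0.0193332282031558 38.6667 [ 0.04506028 -0.0311159   0.39315136]
39.4167 0.019253244435356767 [-0.17561311 -0.57371131 -2.18934194]
```

View pics/wrist7.png

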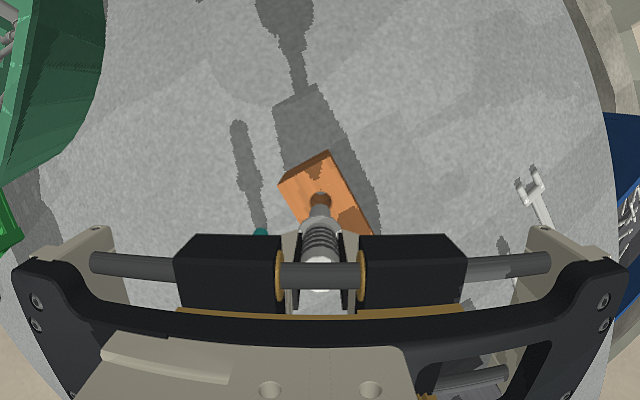

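View pics/side7.png

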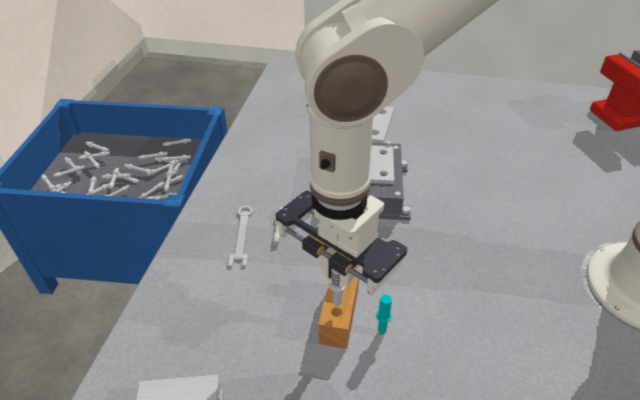

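The pegs' own yaw comes out at +0.013 and the plate's at +0.013, so the plate is flush with its corner within about 0.2 mm. The pin is gripped (gap 19.3 mm) and hangs straight. Now carrying it to the hole at the same tool yaw.

Run:
```python
from chk import *
H=NEST+rot2(YJ)@(np.array([-.00058,-.00008])+rot2(.013)@np.array([.098,.068]))
print(H, back(ct,[((262+.5)/5-.5+325,(390+.5)/5-.5+170)],.07))
H=H+np.array([0,.0004])   # same offset as used at the grasp
print(manip.solve_ik([*H,.17],down(-.5)))
np.save('H.npy',H)
manip.servo_line([.5575,.2138,.195],vel=.15)
manip.move_pose([*H,.175],down(-.5))
manip.servo_line([*H,.146],vel=.08); manip.sleep(.2)
L=[]
for _ in range(8): manip.sleep(.02);L.append(manip.current_force())
np.save('Fp.npy',np.mean(L,0)); print(manip.current_clock(),manip.current_tool_pos(),np.mean(L,0))
for k in("top","side","wrist"): cv2.imwrite(f"pics/{k}8.png",viewer.get_image(k)[:,:,::-1])
s=cv2.imread('pics/side8.png'); cv2.imwrite('pics/side8_z.png',cv2.resize(s[125:225,305:425],None,fx=6,fy=6,interpolation=cv2.INTER_CUBIC))
```

```text
[ 0.52243029 -0.15134686] [[ 0.52249509 -0.15186825  0.07      ]]
[ 0.08656108  0.34769976  0.17670891  1.89031867 -0.0759429   0.90997094
 -0.20043722]
42.1917 [ 0.52271989 -0.15105027  0.14640827] [ 0.20387292 -0.08678656 -1.57685358]
```

View pics/side8_z.png

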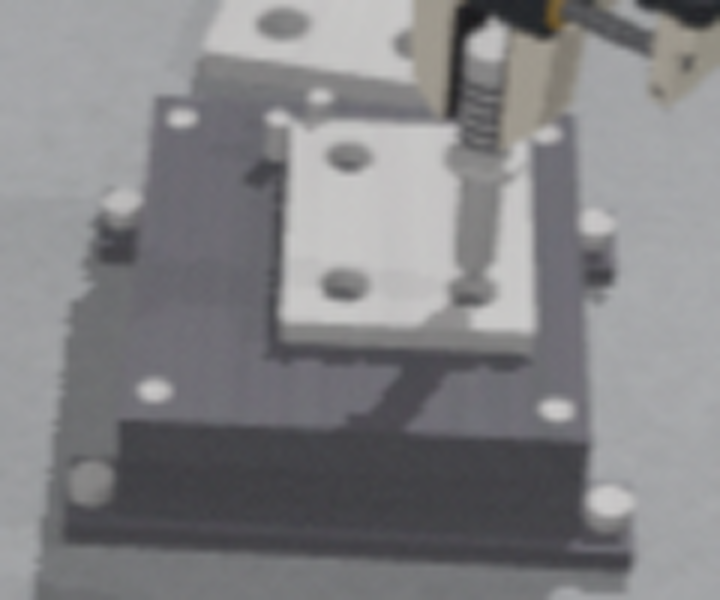

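View pics/wrist8.png

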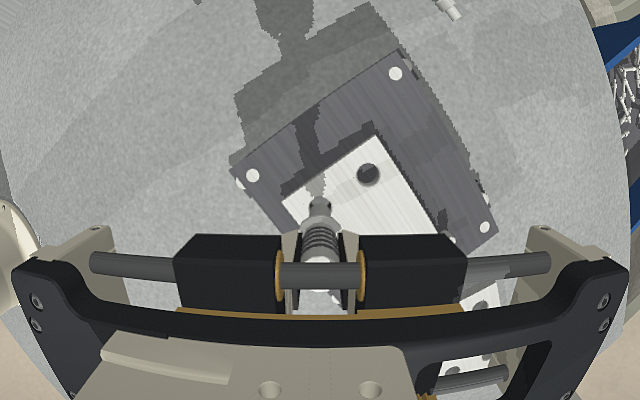

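In the side view the nose is directly above the hole: tip at crop (474,272), hole at (473,290), and the 8 mm height difference accounts for the gap. Lowering under force watch.

Run:
```python
from h import *
H=np.load('H.npy'); Fp=np.load('Fp.npy'); off=np.zeros(2)
z=.146
while z>.0875:
    z-=.003 if z>.094 else .0015
    manip.servo_line([*(H+off),z],vel=.03)
    L=[]
    for _ in range(4): L.append(manip.current_force()-Fp); manip.sleep(.012)
    f=np.mean(L,0); print(round(z,4),round(manip.current_clock(),2),f.round(2),manip.current_tool_pos().round(4),flush=True)
    if f[2]>5: print('stop'); break
    g=f[:2]; 
    if np.hypot(*g)>1.2: off+=np.clip(g*.0001,-.0003,.0003)
print(off)
```

```text
0.143 42.62 [-0.24 -0.35 -0.52] [ 0.5223 -0.1509  0.1428]
0.14 42.91 [-0.37  0.29 -0.44] [ 0.5223 -0.1509  0.1398]
0.137 43.19 [-0.04  0.18 -0.06] [ 0.5223 -0.1509  0.1368]
0.134 43.48 [-0.36  0.43 -0.68] [ 0.5223 -0.1509  0.1338]
0.131 43.76 [ 0.17 -0.04 -0.34] [ 0.5223 -0.1509  0.1308]
0.128 44.04 [-0.18 -0.12 -0.15] [ 0.5223 -0.1509  0.1278]
0.125 44.33 [ 0.17  0.56 -0.25] [ 0.5223 -0.1509  0.1248]
0.122 44.61 [-0.06  0.23 -0.41] [ 0.5223 -0.1509  0.1218]
0.119 44.89 [-0.18  0.13 -0.1 ] [ 0.5223 -0.1509  0.1188]
0.116 45.17 [-0.35  0.07 -0.3 ] [ 0.5223 -0.1509  0.1158]
0.113 45.46 [-0.21  0.28 -0.39] [ 0.5223 -0.1509  0.1128]
0.11 45.74 [-0.05  0.57 -0.55] [ 0.5223 -0.1509  0.1098]
0.107 46.02 [ 0.04  0.22 -0.04] [ 0.5223 -0.1509  0.1068]
0.104 46.31 [ 0.13  0.08 -0.09] [ 0.5223 -0.1509  0.1038]
0.101 46.59 [ 0.06  0.11 -0.19] [ 0.5223 -0.1509  0.1008]
0.098 46.88 [-0.68  0.18 -0.01] [ 0.5223 -0.1509  0.0978]
0.095 47.16 [-0.53  1.02 -0.26] [ 0.5223 -0.1509  0.0948]
0.092 47.44 [-0.14  0.43 -0.01] [ 0.5223 -0.1509  0.0918]
0.0905 47.73 [-0.35 -0.07 -0.12] [ 0.5224 -0.1509  0.0905]
0.089 48.01 [-0.58  0.17 -0.1 ] [ 0.5224 -0.1509  0.0889]
0.0875 48.29 [-1.07  0.08  5.07] [ 0.5228 -0.1511  0.0879]
stop
[0. 0.]
```

The pin slid in freely and the collar seated at TCP z ≈ 0.088, as predicted. I'll take the load off, release and retreat.

Run:
```python
from h import *
H=np.load('H.npy')
manip.servo_line([*H,.0882],vel=.02)
effector.open_jaws(); print(manip.current_clock(),manip.current_finger_gap())
manip.servo_line([*H,.17],vel=.1)
manip.move_pose([.45,.15,.22],down(-.3)); print(manip.current_clock())
for k in("top","side"): cv2.imwrite(f"pics/{k}9.png",viewer.get_image(k)[:,:,::-1])
t=cv2.imread('pics/top9.png'); s=cv2.imread('pics/side9.png')
cv2.imwrite('pics/top9_z.png',cv2.resize(t[170:290,325:445],None,fx=5,fy=5,interpolation=cv2.INTER_CUBIC))
cv2.imwrite('pics/side9_z.png',cv2.resize(s[115:225,305:425],None,fx=5,fy=5,interpolation=cv2.INTER_CUBIC))
```

```text
49.7667 0.09159827453801771
51.925
```

View pics/top9_z.png

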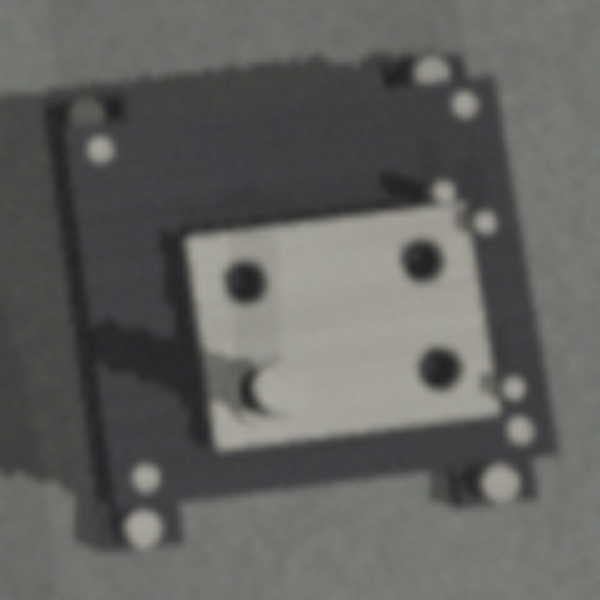

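View pics/side9.png

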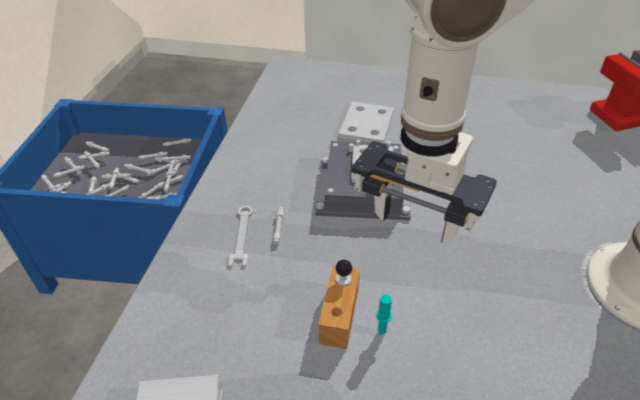

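View pics/side9_z.png

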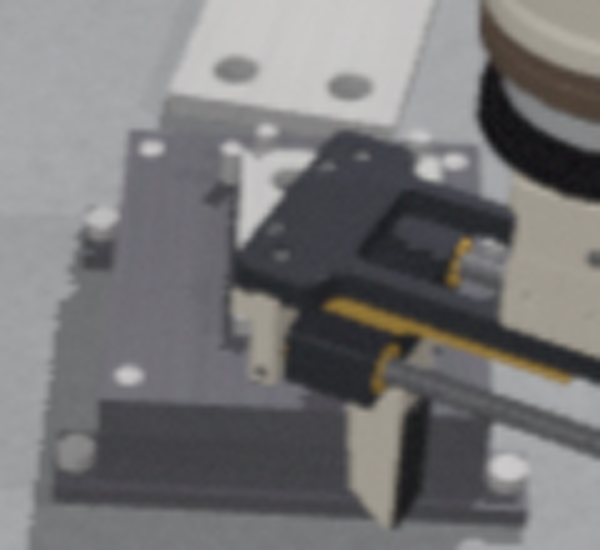

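Run:
```python
from chk import *
H=np.load('H.npy')-[0,.0004]
print('expected head top crop px',((proj(ct,[*H,.120])+.5-[325,170])*5-.5).round(0))
print(manip.current_joint_velocities().round(4).max(), manip.current_force().round(2))
manip.sleep(.3); manip.hand_in(); print(manip.current_clock())
```

```text
expected head top crop px [[281. 386.]]
0.0036 [0.17 0.   1.01]
the job is handed in; nothing more can be done
the job is handed in; nothing more can be done
```

The plate is squared up and pressed on the stop, the locating pin is home in the bore, and I handed the job in at about 52 s of the 72 s allowed. No verdict was reported.

- **Swing:** I pushed the free corner round the arc with about 5 N and under 1 N sideways, with the opposite corner on the pegs. The plate turned from about -0.32 rad to flush.
- **Press:** I pressed squarely at y ≈ 66 mm with 19–21.5 N for more than 1 s. By the task's ratio that puts roughly 10–17 N on the stop pin; I could not measure that force directly. The fingers also pressed down on the plate with 6–8 N.
- **Plate check:** After the press, the top camera put the plate and the pegs at the same angle, with the pivot corner about 0.15 mm from the nest. In the last top picture the three visible holes were at the same pixels as before the pin went in.
- **Pin:** It slid in with no noticeable resistance until the collar met the plate at the expected height, with about 5 N of contact. After release it stands with its head where expected: seen near (275,388) against a computed (281,386) in the enlarged picture.
- **Other things:** The ball pin, spanner, anchor and turquoise pin look unmoved in the side view. I judged that by eye and did not measure it.
- **Disagreements:** My first jig angle was 0.013 rad too low compared with the pegs. The side camera read about 2 mm off the top camera, so I took positions from the top camera. The wrist camera also put the pin head about 2 mm from the top camera's position. In the last side picture the gripper hid the seated pin, so only the top view and the insertion height and force confirm it.

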